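Kit the amplifier rebuild tray

ROBOT

A 6-joint arm with a two-finger parallel gripper is mounted at the origin on the work surface. World frame = base frame: x ahead of the robot, y to its left, z up, the work surface at z = 0. Lengths are in m, angles in rad, forces in N, time in s.
With the tool pointing down it reaches from about 0.425 to 0.95 m from the base axis. Payload 14.7 kg.
Tool frame: the origin (TCP) lies between the finger pads; the fingertips stand 25 mm ahead of it and the grasp point (between the pads) lies 6 mm ahead of it; z points along the fingers, y is the line along which they close (so a half turn about z gives the same grasp; the last joint's range is limited). The gripper opens to 85 mm and grips with 20 to 120 N. Pads are 22 mm wide; open, the fingers measure 114 mm over their backs; the gripper's body (76 mm by 85 mm) begins 54 mm behind the grasp point. The pads swing forward as they close: fully open they stand 13 mm farther back than shut.
Start: joints at [1.062, 0.48, 1.596, -0, 1.065, -0.047], TCP at [0.29, 0.582, 0.256] pointing down, gripper open.
Joint ranges: [-2.75, 2.75], [-0.82, 2.05], [0.23, 2.67], [-1.56, 4.7], [0.09, 2.69], [-2.92, 2.92]. Speed limits (rad/s): [1.89, 1.89, 2.39, 3.01, 3.01, 3.01].

INTERFACE

Orientations are given as a unit quaternion [x, y, z, w].
In Python, from cell import r, optics, job, spotter gives the robot as it stands. The module is installed in compiled form; this text tells all that it offers.
- The arm moves only by the tool jog_arm, never from a script. Its argument "plan" is a list that holds one entry, the list of rows, each a list of 4 numbers: the shift along the world's x, y, z in mm, then the turn about the world's z in rad. A call has 1 to 10 rows; each row shifts and turns the commanded pose from where the row before left it; what a row does not reach is not made up. A row lasts 1/8 s, in which the tool goes at most 62.5 mm and 10.7 degrees, less where a joint would pass 70% of its speed; a pose out of reach is approached as far as the arm can. A call with a gripper value outside its range is refused whole. "gripper" is the opening, from -1 (shut) to 1 (fully open), set as the call begins (left out, the last holds). The fingers move at their own pace and stop on an object; "grip_force" is the grip in N (left out, the last holds). Time passes only in rows, so rows that do not move let the fingers close. It gives the time, the measured TCP pose, the force, the opening and the grip force at its end, in the units of the state.
- r.get_state(): the state, without advancing time (a new reading comes with each control period).
- optics.camera(name): name is "scene" or "top"; returns a dict with "color" (480x640x3 uint8, red, green, blue), "range_z" (480x640 float32, m along the optical axis (not along the pixel's ray), 0 where there is no reading), "intrinsics" (3x3 intrinsics, pixels), "extrinsics" (4x4, takes a point from camera to world coordinates). Camera axes: x right, y down, z forward; pixel columns grow to the right and rows downward; lengths in m; the calibration is good to about 2 mm. A picture is of the moment at which its call begins.
- job.sign_off(): hands the job in; it is judged then, once.
Trained networks look in the newest picture that a camera, given by its name, has taken for a name from the list of things; names that differ only in an ending like _2 or _b are one class to them, and where a whole thing is asked for, a point or a joint stands for the part that bears it (a point fixed in the world has none). Each returns a list of dicts, best first, with "score" (0 to 1); they miss things now and then, are a little off and sometimes report something else, mostly with a low value. They report only what shows in the picture. A call takes as long as a camera call.
- spotter.look_for(camera, name): "extent" ([left, top, right, bottom] in pixels, round what is visible of it).
- spotter.mark_of(camera, name): "xy" ([column, row] in pixels: a listed point, or the origin of a listed thing).
The state is a dict: "t": time; "q": joint angles; "qvel": joint speeds; "joint_efforts": joint torques, N m; "position": TCP position; "tool_rot": TCP orientation; "contact_force": force on the tool from outside, world axes, zero at the start; "ft_torque": the same for the moment, N m; "gripper_width": finger opening in m; "gripper_force": force on a finger pad.
Only numpy, scipy, OpenCV 4.12 (cv2) and the standard library are available. Lean on these libraries where they do the work, as an engineer would, in place of code of your own. Each camera call takes 0.05 s, during which the arm holds its last target. There are 200 camera calls.

TASK

Gather the amplifier's parts onto the kit tray: stand the long heat sink flat in the corner nest, fins up, and slide it home against both low stops; put the ring-shaped transformer flat down over the post, the thick capacitor upright in the round cup and the volume knob upright in the square dish. Leave the short heat sink and the slim capacitor standing where they are, and let go of everything at the end.

Things in the scene. Friction and masses are not known exactly. Their poses are not given: they have to be found in the camera images.
- long_heatsink: Long heat sink: finned aluminium block 70 (its x) x 50 (y) x 40 mm tall, 6 mm base plate below, six upright 3 mm fins along its length. Loose, about 0.13 to 0.25 kg. Origin: centre of its underside, z up. Easily gripped across its 50 mm width (y).
- transformer: Ring-shaped (toroidal) copper-coloured transformer, lying flat: outer diameter 60, hole diameter 28, 28 mm tall. Loose, 0.25 to 0.5 kg. Origin: centre of its underside, on the axis; z up. A black roll of tape on the bench, of similar size (64 mm outside, 48 mm hole, 18 mm tall), is not part of the kit.
- thick_capacitor: Thick capacitor: black upright can with aluminium top, diameter 35, 50 mm tall. Loose, 0.05 to 0.1 kg. Origin: centre of its underside; z up.
- volume_knob: Volume knob: aluminium, standing on its skirt (diameter 36, 4 mm high), grip diameter 28, 26 mm tall overall, black pointer line on top. Loose, about 0.03 kg. Origin: centre of its underside; z up.
- short_heatsink: Short heat sink, a look-alike that stays: finned aluminium block only 36 (its x) x 50 (y) x 40 mm tall. Loose. Origin: centre of its underside; z up.
- slim_capacitor: Slim capacitor, a look-alike that stays: black upright can with aluminium top, diameter only 22, 50 mm tall. Loose. Origin: centre of its underside; z up.
- corner_nest: Corner nest. White base 92 x 92 x 3 mm with dark metal stops, fixed on the kit tray. Origin: centre of its underside, 5 mm above the bench; z up, x, y along its edges; its floor is at z = 3. Two stops, tops at z = 11: inner face of one at x = +35, of the other at y = +25; -x and -y sides open. Heat sink's length along x; touching both stops, its centre is over the origin.
- post_insert: Post insert. White base 92 x 92 x 3 mm with dark metal post, fixed on the kit tray. Origin: centre of its underside, 5 mm above the bench; z up, x, y along its edges; its floor is at z = 3. Upright post at its centre, diameter 12, top at z = 25. The four inserts stand 2 x 2, 95 mm apart, in any arrangement; the plywood tray (204 x 204 mm, rim 10 mm above the bench) does not move.
- round_cup: Round cup. White base 92 x 92 x 3 mm with dark metal walls, fixed on the kit tray. Origin: centre of its underside, 5 mm above the bench; z up, x, y along its edges; its floor is at z = 3. Round cup at its centre: inner diameter 54, outer 60, rim at z = 18.
- square_dish: Square dish. White base 92 x 92 x 3 mm with dark metal walls, fixed on the kit tray. Origin: centre of its underside, 5 mm above the bench; z up, x, y along its edges; its floor is at z = 3. Square dish at its centre: inside 50 x 50, outside 56 x 56, rim at z = 11.

How it is judged:
At the end, for the whole second after the job is handed in: Long heat sink flat in nest, within 3.5 mm of both stops and 0.06 rad of square; ring flat round the post (10 mm), thick capacitor (12 mm) and knob (15 mm) upright on their floors, tilts under 0.12 rad, all released, still. Look-alikes upright within 30 mm of their start (x of long_heatsink in the frame of corner_nest between -0.0035 and 0.002 m and y of long_heatsink in the frame of corner_nest between -0.0035 and 0.002 m and angle between the x axis of long_heatsink and the x axis of corner_nest, either way round below 0.06 rad and z of long_heatsink in the frame of corner_nest between -0.001 and 0.007 m and angle between each of long_heatsink, transformer, thick_capacitor, volume_knob's own z axis and vertical below 0.12 rad and linear speed of each of long_heatsink, transformer, thick_capacitor, volume_knob below 0.02 m/s and z of transformer in the frame of post_insert between -0.001 and 0.007 m and horizontal distance between transformer and post_insert below 0.01 m and z of thick_capacitor in the frame of round_cup between -0.001 and 0.007 m and horizontal distance between thick_capacitor and round_cup below 0.012 m and z of volume_knob in the frame of square_dish between -0.001 and 0.007 m and horizontal distance between volume_knob and square_dish below 0.015 m and distance of each of short_heatsink, slim_capacitor from where it was at the start of the episode below 0.03 m and angle between each of short_heatsink, slim_capacitor's own z axis and vertical below 0.2 rad); the robot touches nothing.
It fails at once if a look-alike (short heat sink or slim capacitor) is shifted more than 30 mm (distance of any of short_heatsink, slim_capacitor from where it was at the start of the episode above 0.03 m).
It also fails if it takes over 104 s, if anything falls off the work surface, if the arm or the gripper's body presses on something with over 40 N, if the wrist force passes 120 N, or if a joint passes its speed limit or range.

## Working session

There is one attempt and no reset: what is moved stays moved. The work goes in short steps, Python scripts to look and compute and a tool call to move; the robot and the scene stay as the last step left them, time stands still between calls to the robot, and variables do not carry over. Pictures are saved under pics/ and viewed, at most 14 in all, crops included, and the job is handed in when it is done.

Besides the shell and the picture viewer there is one more tool, called after "Emit:" in YAML: its name, and indented under it one key for each argument. jog_arm: Moves the arm, as the interface text tells. Its arguments: {"type":"object","properties":{"plan":{"type":"array","items":{"type":"array","items":{"type":"array","items":{"type":"number"}}}},"gripper":{"type":"number"},"grip_force":{"type":"number"}},"required":["plan"]}

```bash
mkdir -p pics
cat > h.py <<'E'
import numpy as np, cv2
from cell import r, optics, job, spotter
def cam(n):
    d=optics.camera(n); return d
def px2w(d,u,v,z=None):
    K=d["intrinsics"];T=d["extrinsics"]
    ray=T[:3,:3]@np.array([(u-K[0,2])/K[0,0],(v-K[1,2])/K[1,1],1.0]);o=T[:3,3]
    if z is None:
        return o+ray*d["range_z"][int(v),int(u)]
    return o+ray*(z-o[2])/ray[2]
def cloud(d):
    K=d["intrinsics"];T=d["extrinsics"];Z=d["range_z"]
    v,u=np.mgrid[:480,:640]
    P=np.stack([(u-K[0,2])/K[0,0]*Z,(v-K[1,2])/K[1,1]*Z,Z],-1)@T[:3,:3].T+T[:3,3]
    P[Z==0]=np.nan
    return P
N=["long_heatsink","transformer","thick_capacitor","volume_knob","short_heatsink","slim_capacitor","corner_nest","post_insert","round_cup","square_dish"]
E
python3 - <<'E'
from h import *
for n in ["top","scene"]:
    d=cam(n); cv2.imwrite(f"pics/{n}0.png",d["color"][...,::-1])
    print(n,d["intrinsics"].round(1).tolist(),d["extrinsics"].round(3).tolist())
    P=cloud(d); np.savez(f"{n}0.npz",P=P,c=d["color"],K=d["intrinsics"],T=d["extrinsics"])
    for k in N:
        for a in spotter.mark_of(n,k)[:2]:
            u,v=a["xy"]; print(k,round(a["score"],2),np.round([u,v]),P[int(v),int(u)].round(3),px2w(d,u,v,0.006).round(3))
print(r.get_state())
E
```

```text
top [[478.2, 0.0, 311.1], [0.0, 478.2, 241.8], [0.0, 0.0, 1.0]] [[0.012, -0.975, 0.222, 0.411], [-1.0, -0.013, -0.001, -0.037], [0.004, -0.222, -0.975, 0.724], [0.0, 0.0, 0.0, 1.0]]
long_heatsink 0.74 [330. 317.] [ 0.458 -0.064  0.04 ] [ 0.459 -0.066  0.006]
transformer 0.86 [323. 208.] [ 0.63  -0.054  0.001] [ 0.628 -0.055  0.006]
thick_capacitor 0.56 [410. 200.] [ 0.635 -0.184  0.034] [ 0.643 -0.191  0.006]
volume_knob 0.81 [480. 260.] [ 0.55  -0.298  0.   ] [ 0.548 -0.296  0.006]
short_heatsink 0.76 [392. 278.] [ 0.517 -0.155  0.026] [ 0.519 -0.16   0.006]
slim_capacitor 0.66 [452. 325.] [ 0.449 -0.24   0.026] [ 0.45  -0.247  0.006]
corner_nest 0.93 [205. 258.] [0.548 0.124 0.009] [0.547 0.124 0.006]
post_insert 0.92 [152. 192.] [0.643 0.206 0.03 ] [0.651 0.214 0.006]
round_cup 0.9 [215. 201.] [0.638 0.114 0.01 ] [0.638 0.114 0.006]
square_dish 0.8 [146. 258.] [0.547 0.214 0.008] [0.546 0.215 0.006]
scene [[443.4, 0.0, 318.5], [0.0, 443.4, 239.1], [0.0, 0.0, 1.0]] [[0.211, 0.718, -0.664, 1.084], [0.977, -0.153, 0.145, -0.142], [0.003, -0.679, -0.734, 0.628], [0.0, 0.0, 0.0, 1.0]]

[... 877 characters left out ...]
]
{'t': 1.1, 'q': array([ 1.06240885e+00,  4.80182615e-01,  1.59628220e+00, -4.71293893e-06,
        1.06505041e+00, -4.65912126e-02]), 'qvel': array([-0.00030037,  0.00058028, -0.00078751,  0.00050874,  0.00015056,
       -0.00048694]), 'joint_efforts': array([ 6.49236288e-03, -9.50509787e+01, -4.30638528e+01, -1.37866987e-04,
        1.32594505e-03, -2.71106683e-05]), 'position': array([0.28960056, 0.58194615, 0.25631449]), 'tool_rot': array([2.28850801e-01, 9.73461509e-01, 3.66676114e-05, 1.25878426e-05]), 'contact_force': array([-0.0431607 , -0.55396746,  0.41992458]), 'ft_torque': array([-0.04589731,  0.03128879,  0.00249836]), 'gripper_force': 0.0, 'gripper_width': 0.08532759281301125}
```

View pics/top0.png

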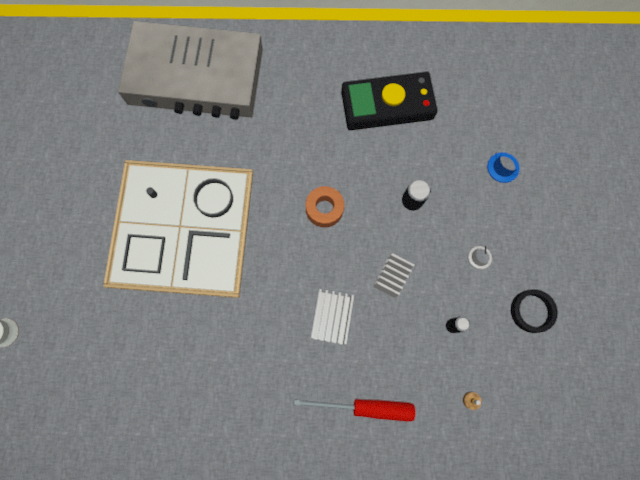

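View pics/scene0.png

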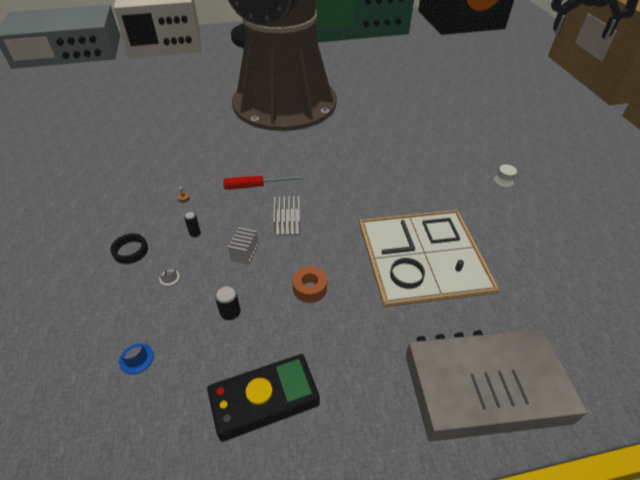

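The top view shows the tray on the left, with the post at (152,192), cup at (213,198), dish at (144,254) and nest stops meeting at (188,235). On the right are the long heat sink (333,317), short one (395,275), ring (325,207), thick capacitor (417,192), slim capacitor (460,325) and a knob-like thing at (480,258). I'll zoom in on the knob candidates and fit the geometry.

```bash
cat > seg.py <<'E'
import numpy as np,cv2
for n,(thr) in {"top":.008,"scene":.008}.items():
    d=np.load(f"{n}0.npz");P=d["P"]
    m=((P[...,2]>thr)&(P[...,2]<.08)&(P[...,0]>.35)&(P[...,0]<.75)&(P[...,1]>-.42)&(P[...,1]<.45)).astype(np.uint8)
    k,l,s,c=cv2.connectedComponentsWithStats(m)
    for i in range(1,k):
        if s[i,4]<40: continue
        Q=P[l==i]; zt=np.percentile(Q[:,2],97); T=Q[Q[:,2]>zt-.006]
        rr=cv2.minAreaRect((T[:,:2]*1000).astype(np.float32))
        print(n,c[i].round(),s[i,4],"ztop",zt.round(4),"top rect",np.round(rr[0]),np.round(rr[1]),round(rr[2],1))
t=np.load("top0.npz");s=np.load("scene0.npz")
f=lambda a,u,v,w=30:cv2.resize(a["c"][max(v-w,0):v+w,max(u-w,0):u+w,::-1],(390,290),interpolation=cv2.INTER_CUBIC)
cv2.imwrite("pics/z.png",np.vstack([np.hstack([f(t,480,258),f(s,170,277)]),np.hstack([f(t,30,332),f(s,507,175)])]))
# floor check
P=t["P"]; m=(P[...,1]>.05)&(P[...,1]<.28)&(P[...,0]>.47)&(P[...,0]<.72)
cv2.imwrite("pics/tray.png",cv2.resize(t["c"][150:305,95:262,::-1],None,fx=3.6,fy=3.6,interpolation=cv2.INTER_CUBIC))
print(t["c"][275,215],t["c"][240,100])
E
python3 seg.py
```

```text
top [502. 167.] 186 ztop 0.0377 top rect [ 692. -329.] [31. 14.] 37.3
top [176. 250.] 6986 ztop 0.0172 top rect [596. 165.] [203. 203.] 86.3
top [154. 195.] 2251 ztop 0.0176 top rect [640. 205.] [71. 91.] 77.6
top [214. 200.] 2390 ztop 0.0239 top rect [641. 115.] [60. 59.] 5.4
top [416. 194.] 527 ztop 0.0529 top rect [ 645. -197.] [32. 31.] 48.8
top [325. 206.] 1079 ztop 0.0305 top rect [628. -58.] [59. 58.] 0.7
top [477. 259.] 90 ztop 0.0269 top rect [ 550. -288.] [24.  9.] 28.6
top [394. 275.] 963 ztop 0.0422 top rect [ 521. -160.] [36. 51.] 62.6
top [316. 313.] 112 ztop 0.0428 top rect [463. -46.] [ 3. 69.] 80.7
top [535. 310.] 846 ztop 0.0206 top rect [ 473. -369.] [63. 63.] 12.2
top [333. 317.] 674 ztop 0.0424 top rect [460. -69.] [31. 70.] 80.6
top [348. 319.] 182 ztop 0.0425 top rect [456. -92.] [ 3. 70.] 80.6
top [453. 325.] 137 ztop 0.0496 top rect [ 449. -244.] [22. 11.] 16.2
top [  6. 331.] 321 ztop 0.0366 top rect [434. 399.] [26.  7.] 8.8
top [464. 323.] 110 ztop 0.0538 top rect [ 451. -250.] [15. 15.] 41.0
top [472. 394.] 59 ztop 0.0129 top rect [ 353. -271.] [ 6. 21.] 
[... 1156 characters left out ...]
1 top rect [633. 171.] [13. 39.] 83.9
scene [309. 283.] 909 ztop 0.0292 top rect [631. -59.] [58. 59.] 77.3
scene [168. 277.] 119 ztop 0.0261 top rect [ 562. -294.] [13. 25.] 32.2
scene [471. 274.] 56 ztop 0.0096 top rect [665. 228.] [24. 27.] 81.9
scene [402. 298.] 162 ztop 0.0112 top rect [690.  94.] [95. 41.] 61.1
scene [389. 291.] 43 ztop 0.0096 top rect [670.  73.] [28. 13.] 10.0
scene [225. 294.] 215 ztop 0.0517 top rect [ 647. -198.] [28. 28.] 30.0
scene [449. 295.] 69 ztop 0.0112 top rect [696. 172.] [48. 12.] 88.6
scene [228. 308.] 330 ztop 0.0485 top rect [ 658. -199.] [34. 15.] 84.0
scene [136. 359.] 226 ztop 0.0367 top rect [ 722. -337.] [13. 35.] 25.6
[212 215 206] [124 128 131]
```

View pics/z.png

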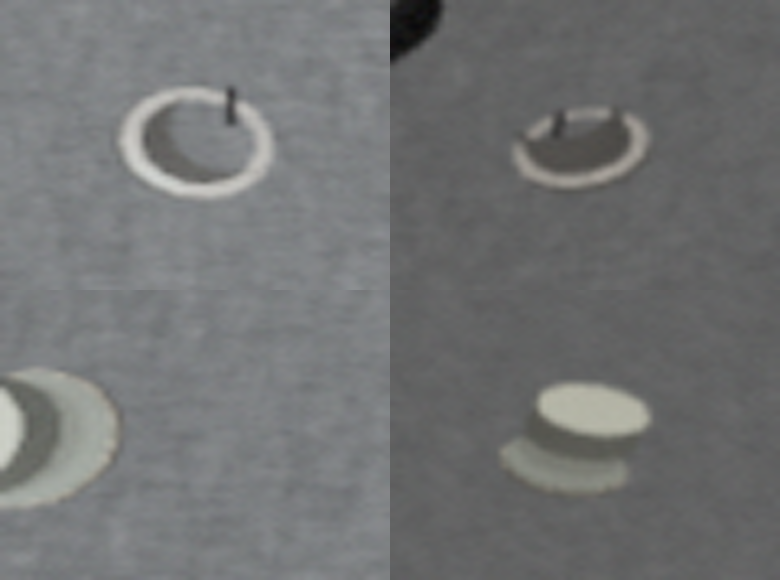

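View pics/tray.png

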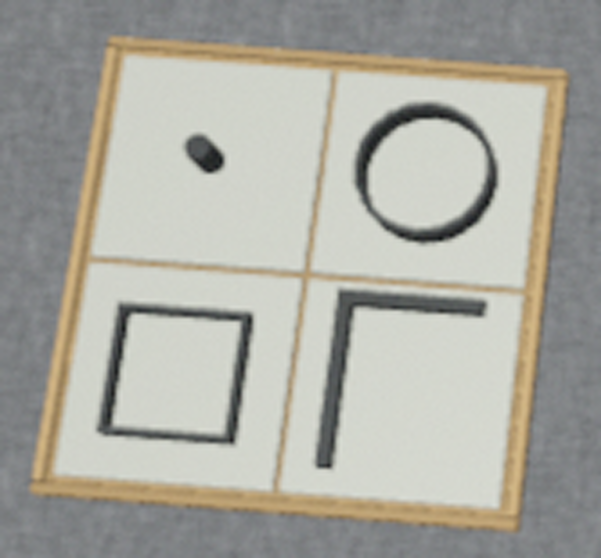

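Confirmed: the knob is at top pixel (480,258), with a skirt and a pointer; the spool-shaped thing at far left is a decoy. The nest stops lie on the +x and +y world sides, and the tray is turned about -3.7°. One more numeric check before moving.

Run:
```python
from h import *
for n,pts in {"top":[("knob",480.3,257.4,.003),("corner",192.8,236.1,.016),("cupc",95+427/3.6,150+172/3.6,.02),("dish",95+177/3.6,150+373/3.6,.012)],"scene":[("knob",169.5,277.6,.003)]}.items():
    d=dict(np.load(f"{n}0.npz"));d=dict(intrinsics=d["K"],extrinsics=d["T"])
    for k,u,v,z in pts: print(n,k,px2w(d,u,v,z).round(4))
```

```text
top knob [ 0.5538 -0.2975  0.003 ]
top corner [0.5785 0.143  0.016 ]
top cupc [0.6387 0.114  0.02  ]
top dish [0.5512 0.2159 0.012 ]
scene knob [ 0.555  -0.2964  0.003 ]
```

Emit:
jog_arm:
  plan:
    - [[0,0,0,0.18],[40,-60,-10,0.18],[40,-60,-10,0.1],[45,-60,-10,0],[45,-60,-10,0],[45,-60,-10,0],[45,-60,-10,0],[45,-60,-10,0],[35,-60,0,0],[0,-60,0,0]]
  gripper: 1
  grip_force: 40

```text
t: 2.35
position: [0.5772, 0.1163, 0.1979]
tool_rot: [0.003, 1.0, 0.0, 0.001]
contact_force: [-0.1, 0.2, -0.5]
gripper_width: 0.0854
gripper_force: 0.0
```

Emit:
jog_arm:
  plan:
    - [[13,-44,-10,0],[13,-44,-20,0],[13,-44,-30,0],[14,-43,-30,0],[0,0,-20,0],[0,0,0,0],[0,0,0,0]]

```text
t: 3.22
position: [0.6282, -0.0559, 0.0888]
tool_rot: [0.002, 1.0, 0.0, 0.0]
contact_force: [-0.1, -0.1, -1.3]
gripper_width: 0.0853
gripper_force: 0.0
```

Emit:
jog_arm:
  plan:
    - [[2,-2,-25,0],[0,0,-20,0],[0,0,-12,0],[0,0,0,0],[0,0,0,0]]

```text
t: 3.85
position: [0.6303, -0.0588, 0.0315]
tool_rot: [0.003, 1.0, -0.0, 0.0]
contact_force: [0.0, -0.0, -0.6]
gripper_width: 0.0853
gripper_force: 0.0
```

Emit:
jog_arm:
  plan:
    - [[0,0,0,0],[0,0,0,0],[0,0,0,0],[0,0,0,0],[0,0,0,0],[0,0,0,0]]
  gripper: -1

```text
t: 4.6
position: [0.6304, -0.0589, 0.0321]
tool_rot: [0.003, 1.0, -0.0, 0.001]
contact_force: [-3.9, 2.1, 12.6]
gripper_width: 0.0589
gripper_force: 40.3
```

Emit:
jog_arm:
  plan:
    - [[0,0,0,0],[0,0,10,0],[0,0,30,0],[0,0,40,0],[0,0,40,0],[0,0,0,0]]
  grip_force: 70

```text
t: 5.35
position: [0.6319, -0.0591, 0.1545]
tool_rot: [0.003, 1.0, -0.0, 0.003]
contact_force: [0.4, -0.3, -3.6]
gripper_width: 0.0579
gripper_force: 76.0
```

Run:
```python
from h import *
d=cam("scene"); P=cloud(d); s=r.get_state()["position"]; print(s)
c=d["color"].astype(int); m=(c[...,0]>1.6*c[...,2])&(abs(P[...,0]-s[0])<.06)&(abs(P[...,1]-s[1])<.06)&(P[...,2]>.03)
Q=P[m]; print(len(Q),np.percentile(Q,[2,50,98],axis=0).round(4))
v,u=np.where(m); cv2.imwrite("pics/ring.png",cv2.resize(d["color"][v.min()-70:v.max()+40,u.min()-40:u.max()+40,::-1],None,fx=3,fy=3))
print(v.min(),v.max(),u.min(),u.max())
```

```text
[ 0.63072191 -0.05900353  0.1525423 ]
1335 [[ 0.6069 -0.0882  0.1264]
 [ 0.644  -0.0607  0.1486]
 [ 0.6739 -0.0311  0.4657]]Traceback (most recent call last):
  File "<stdin>", line 5, in <module>
cv2.error: OpenCV(4.12.0) /io/opencv/modules/imgproc/src/resize.cpp:4208: error: (-215:Assertion failed) !ssize.empty() in function 'resize'
```

Ring is held with its bottom about 31 mm below the TCP. Carrying it to the post.

Emit:
jog_arm:
  plan:
    - [[4,40,0,0],[4,46,0,0],[4,46,0,0],[4,46,0,0],[1,46,0,0],[0,44,0,0],[0,0,0,0],[0,0,0,0]]

```text
t: 6.4
position: [0.6462, 0.2088, 0.1497]
tool_rot: [0.002, 1.0, -0.0, -0.001]
contact_force: [-0.3, -1.0, -3.3]
gripper_width: 0.0576
gripper_force: 76.1
```

Run:
```python
from h import *
s=r.get_state()["position"]; print(s)
for n in ["scene","top"]:
    d=cam(n); P=cloud(d)
    c=d["color"].astype(int); m=(c[...,0]>1.6*c[...,2])&(abs(P[...,0]-s[0])<.06)&(abs(P[...,1]-s[1])<.06)&(P[...,2]>.1)&(P[...,2]<.17)
    Q=P[m]; print(n,len(Q)); 
    if len(Q)>20:
        print(np.percentile(Q,[2,50,98],axis=0).round(4))
        T=Q[Q[:,2]>np.percentile(Q[:,2],90)-.006]; print(cv2.minAreaRect((T[:,:2]*1000).astype(np.float32)))
    if n=="scene": cv2.imwrite("pics/ring.png",cv2.resize(d["color"][130:330,360:560,::-1],None,fx=3,fy=3))
```

```text
[0.64620035 0.20877756 0.1497037 ]
scene 1004
[[0.6244 0.18   0.1213]
 [0.659  0.2095 0.1427]
 [0.6755 0.2362 0.1462]]
((650.769287109375, 206.77975463867188), (51.851810455322266, 67.21746826171875), 23.117069244384766)
top 1157
[[0.615  0.1809 0.1222]
 [0.6297 0.211  0.1451]
 [0.6566 0.2366 0.1478]]
((643.7705078125, 206.6123504638672), (57.918556213378906, 60.05802917480469), 40.2508544921875)
```

View pics/ring.png

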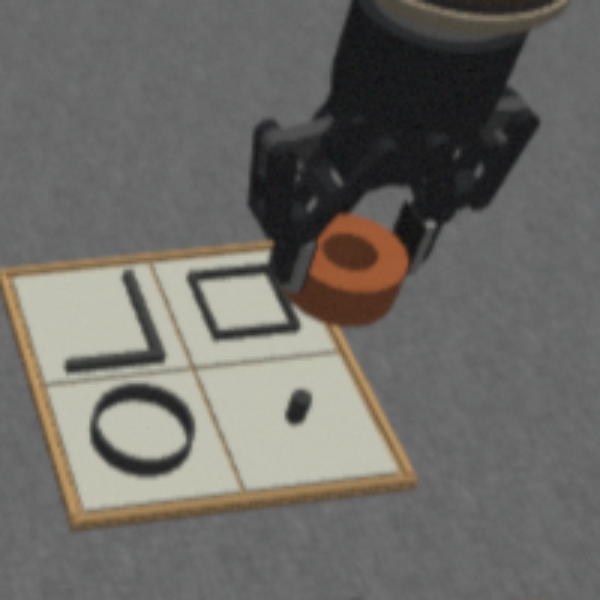

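The crop shows the ring held level between the fingers, and the tray empty. The ring's centre lies close to the TCP and about 2 mm short of the post in x. Lowering.

Emit:
jog_arm:
  plan:
    - [[2,0,-30,0],[0,0,-30,0],[0,0,-25,0],[0,0,-12,0],[0,0,-6,0],[0,0,0,0],[0,0,0,0]]

```text
t: 7.38
position: [0.6496, 0.2092, 0.0489]
tool_rot: [0.003, 1.0, 0.0, 0.001]
contact_force: [0.2, -0.3, -3.9]
gripper_width: 0.058
gripper_force: 76.1
```

Emit:
jog_arm:
  plan:
    - [[0,0,-3,0],[0,0,-2,0],[0,0,-1,0],[0,0,0,0],[0,0,0,0]]

```text
t: 8.0
position: [0.649, 0.2091, 0.042]
tool_rot: [0.003, 1.0, 0.0, 0.0]
contact_force: [0.3, -0.8, -4.3]
gripper_width: 0.0577
gripper_force: 76.1
```

Emit:
jog_arm:
  plan:
    - [[0,0,-1,0],[0,0,-1,0],[0,0,0,0]]

```text
t: 8.38
position: [0.649, 0.2092, 0.0406]
tool_rot: [0.003, 1.0, 0.0, 0.0]
contact_force: [-2.9, -0.7, 6.4]
gripper_width: 0.0577
gripper_force: 77.1
```

Emit:
jog_arm:
  plan:
    - [[0,0,0,0],[0,0,0,0],[0,0,0,0],[0,0,0,0],[0,0,20,0],[0,0,40,0],[0,0,50,0]]
  gripper: 0.85

```text
t: 9.25
position: [0.6486, 0.209, 0.1518]
tool_rot: [0.003, 1.0, -0.0, -0.0]
contact_force: [0.9, 0.3, 0.9]
gripper_width: 0.0794
gripper_force: 0.0
```

Emit:
jog_arm:
  plan:
    - [[0,-40,0,0],[0,-46,0,0],[0,-46,0,0],[0,-46,0,0],[0,-46,0,0],[0,-46,0,0],[0,-46,0,0],[0,-46,0,0],[-2,-44,0,0],[0,0,0,0]]
  gripper: 0.6

```text
t: 10.5
position: [0.6471, -0.2, 0.1514]
tool_rot: [0.004, 1.0, -0.0, 0.001]
contact_force: [0.0, 0.1, -0.6]
gripper_width: 0.068
gripper_force: 0.0
```

```bash
cat > look.py <<'E'
from h import *
# usage: tops of listed boxes (x,y,r) in both cams
import sys
def tops(items,thr):
    print(r.get_state()["position"].round(4),r.get_state()["t"])
    for n in ["top","scene"]:
        d=cam(n);P=cloud(d)
        for k,x,y,R in items:
            m=(abs(P[...,0]-x)<R)&(abs(P[...,1]-y)<R)&(P[...,2]>thr)&(P[...,2]<.075)
            Q=P[m]
            if len(Q)<10: print(n,k,"few");continue
            zt=np.percentile(Q[:,2],90);T=Q[Q[:,2]>zt-.006]
            a=cv2.minAreaRect((T[:,:2]*1000).astype(np.float32)); print(n,k,len(T),"z",zt.round(4),np.round(a[0],1),np.round(a[1],1),round(a[2],1))
    return d
E
python3 -c "
from look import *
tops([('ring',.648,.209,.038),('cap',.646,-.198,.025)],.012)"
```

```text
[ 0.6471 -0.2     0.1514] 10.5
top ring 960 z 0.0378 [646.4 208.3] [58.6 59.1] 2.5
top cap 125 z 0.052 [ 646.5 -188.8] [11.4 32.1] 75.0
scene ring 622 z 0.0364 [649.5 207.4] [58.8 58.6] 11.8
scene cap 255 z 0.0508 [ 649.7 -197.9] [32.1 31. ] 36.7
```

Ring is seated. Descending on the capacitor.

Emit:
jog_arm:
  plan:
    - [[0,2,-35,0],[0,0,-35,0],[0,0,-25,0],[0,0,-10,0],[0,0,0,0],[0,0,0,0]]

```text
t: 11.35
position: [0.6478, -0.1948, 0.0462]
tool_rot: [0.002, 1.0, -0.0, 0.001]
contact_force: [-0.2, 0.5, -1.0]
gripper_width: 0.0684
gripper_force: 0.0
```

Emit:
jog_arm:
  plan:
    - [[0,0,0,0],[0,0,0,0],[0,0,0,0],[0,0,0,0],[0,0,0,0],[0,0,0,0],[0,0,0,0],[0,0,0,0]]
  gripper: -1
  grip_force: 30

```text
t: 12.35
position: [0.6474, -0.195, 0.0459]
tool_rot: [0.003, 1.0, -0.0, 0.0]
contact_force: [-1.4, 1.1, 7.4]
gripper_width: 0.0342
gripper_force: 29.3
```

Emit:
jog_arm:
  plan:
    - [[0,0,15,0],[0,0,40,0],[0,10,45,0],[-1,40,0,0],[-1,46,0,0],[-1,46,0,0],[-1,46,0,0],[-1,46,0,0],[0,46,0,0],[0,29,0,0]]

```text
t: 13.6
position: [0.642, 0.1163, 0.1461]
tool_rot: [0.002, 1.0, 0.0, 0.0]
contact_force: [0.7, -0.1, -0.9]
gripper_width: 0.034
gripper_force: 30.1
```

Emit:
jog_arm:
  plan:
    - [[0,0,0,0],[0,0,0,0]]

```text
t: 13.85
position: [0.6421, 0.1137, 0.1456]
tool_rot: [0.003, 1.0, -0.0, 0.0]
contact_force: [-0.0, 0.1, -1.0]
gripper_width: 0.0341
gripper_force: 30.1
```

Run:
```python
from h import *
s=r.get_state()["position"]; print(s)
d=cam("scene"); cv2.imwrite("pics/cap.png",cv2.resize(d["color"][130:330,330:530,::-1],None,fx=3,fy=3))
```

```text
[0.64207123 0.11373088 0.14558465]
```

View pics/cap.png

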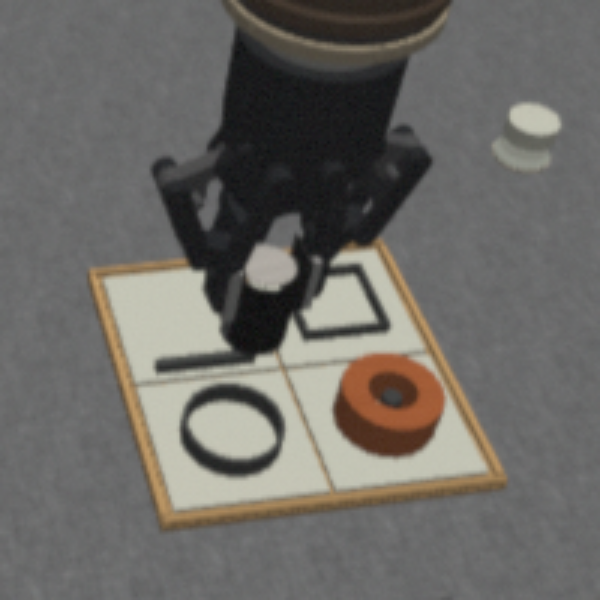

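The crop shows the capacitor gripped upright, and the ring flat around the post. Lowering into the cup.

Emit:
jog_arm:
  plan:
    - [[0,0,-30,0],[0,0,-30,0],[0,0,-18,0],[0,0,-8,0],[0,0,-2,0],[0,0,0,0],[0,0,0,0]]

```text
t: 14.78
position: [0.6425, 0.1143, 0.0578]
tool_rot: [0.003, 1.0, 0.0, 0.001]
contact_force: [-0.4, 0.1, -1.3]
gripper_width: 0.034
gripper_force: 30.1
```

Emit:
jog_arm:
  plan:
    - [[0,0,-1,0],[0,0,-1,0],[0,0,-1,0],[0,0,0,0],[0,0,0,0]]

```text
t: 15.4
position: [0.642, 0.1141, 0.0539]
tool_rot: [0.003, 1.0, -0.0, -0.0]
contact_force: [0.0, 0.4, -1.2]
gripper_width: 0.0344
gripper_force: 30.2
```

Emit:
jog_arm:
  plan:
    - [[0,0,0,0],[0,0,0,0],[0,0,0,0],[0,0,0,0],[0,0,20,0],[0,0,40,0],[0,0,40,0]]
  gripper: 0.35

```text
t: 16.27
position: [0.642, 0.1141, 0.1563]
tool_rot: [0.003, 1.0, 0.0, 0.0]
contact_force: [0.6, -0.2, 0.6]
gripper_width: 0.0577
gripper_force: 0.0
```

Emit:
jog_arm:
  plan:
    - [[-9,-42,0,0],[-9,-44,0,0],[-9,-44,0,0],[-9,-44,0,0],[-9,-44,0,0],[-9,-44,0,0],[-9,-44,0,0],[-9,-44,0,0],[-9,-44,0,0],[-6,-16,0,0]]

```text
t: 17.52
position: [0.5547, -0.2983, 0.1554]
tool_rot: [0.004, 1.0, -0.001, 0.001]
contact_force: [-0.1, 0.6, 0.0]
gripper_width: 0.0574
gripper_force: 0.0
```

Emit:
jog_arm:
  plan:
    - [[0,0,-20,0],[0,0,-20,0],[0,0,0,0],[0,0,0,0]]

```text
t: 18.02
position: [0.5555, -0.2957, 0.1151]
tool_rot: [0.002, 1.0, -0.0, 0.0]
contact_force: [0.5, -0.7, 0.4]
gripper_width: 0.0573
gripper_force: 0.0
```

Run:
```python
from look import *
d=tops([('ring',.648,.209,.038),('cap',.642,.114,.034)],.035)
cv2.imwrite("pics/knob.png",cv2.resize(d["color"][170:340,90:260,::-1],None,fx=3,fy=3))
```

```text
[ 0.5555 -0.2957  0.1151] 18.025
top ring 815 z 0.0381 [646.3 208.5] [57.6 58.8] 5.7
top cap 315 z 0.0603 [638.6 113.6] [31.9 30.8] 41.7
scene ring 345 z 0.0369 [649.4 207.3] [56.4 58.2] 10.0
scene cap 216 z 0.059 [644.4 112.5] [31.6 32.1] 23.2
```

View pics/knob.png

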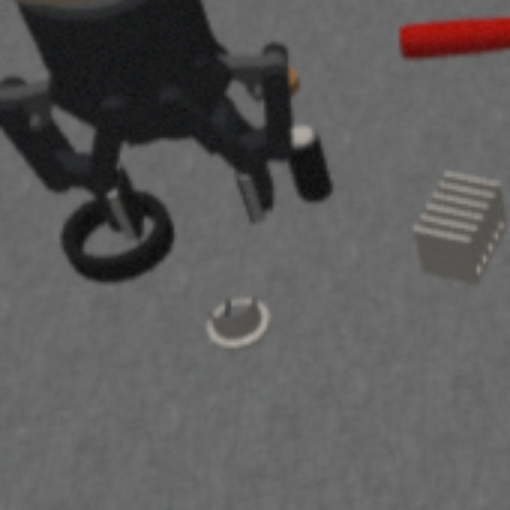

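The capacitor and ring have stayed in place. The crop shows the knob centred between and below the fingers, so I'll descend to grip it.

Emit:
jog_arm:
  plan:
    - [[0,-1,-35,0],[0,0,-30,0],[0,0,-13,0],[0,0,-4,0],[0,0,0,0],[0,0,0,0]]

```text
t: 18.88
position: [0.5556, -0.2972, 0.033]
tool_rot: [0.003, 1.0, -0.0, 0.001]
contact_force: [0.6, 0.8, 0.5]
gripper_width: 0.0578
gripper_force: 0.0
```

Emit:
jog_arm:
  plan:
    - [[0,0,0,0],[0,0,0,0],[0,0,0,0],[0,0,0,0],[0,0,0,0],[0,0,0,0],[0,0,0,0],[0,0,0,0]]
  gripper: -1
  grip_force: 25

```text
t: 19.88
position: [0.5552, -0.297, 0.0326]
tool_rot: [0.003, 1.0, -0.0, 0.0]
contact_force: [-0.8, -0.0, 6.5]
gripper_width: 0.0273
gripper_force: 24.2
```

Emit:
jog_arm:
  plan:
    - [[0,0,15,0],[0,0,40,0],[0,20,40,0],[0,42,0,0],[0,44,0,0],[0,44,0,0],[0,44,0,0],[0,44,0,0],[0,44,0,0],[0,44,0,0]]

```text
t: 21.12
position: [0.5551, 0.0306, 0.128]
tool_rot: [0.003, 1.0, 0.0, 0.001]
contact_force: [0.4, 0.1, -0.3]
gripper_width: 0.0266
gripper_force: 24.8
```

Emit:
jog_arm:
  plan:
    - [[0,44,0,0],[0,44,0,0],[-2,44,0,0],[0,40,0,0],[0,14,0,0],[0,0,0,0],[0,0,0,0]]

```text
t: 22.0
position: [0.553, 0.2141, 0.1272]
tool_rot: [0.003, 1.0, -0.0, -0.0]
contact_force: [0.1, -0.7, -0.4]
gripper_width: 0.0272
gripper_force: 24.8
```

Run:
```python
from h import *
s=r.get_state()["position"]; print(s)
d=cam("scene"); cv2.imwrite("pics/knob2.png",cv2.resize(d["color"][100:300,350:550,::-1],None,fx=3,fy=3))
```

```text
[0.55299433 0.21413113 0.12721493]
```

View pics/knob2.png

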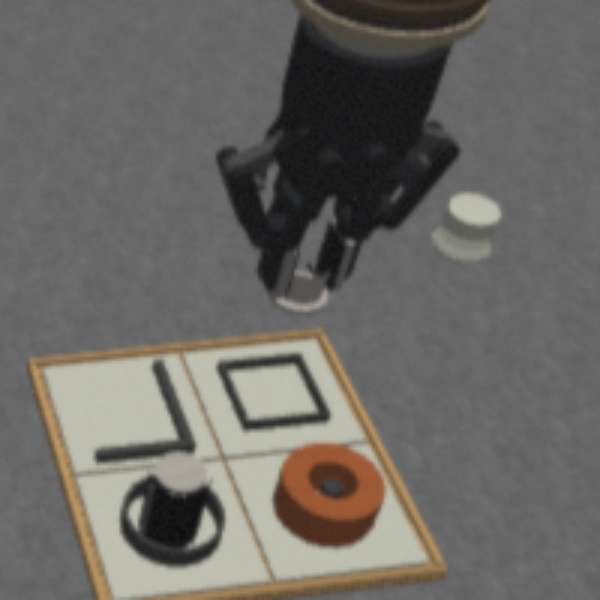

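The crop shows the knob held upright with its skirt below the tips. The capacitor stands in the cup and the ring sits around the post.

Emit:
jog_arm:
  plan:
    - [[0,0,-30,0],[0,0,-30,0],[0,0,-15,0],[0,0,-5,0],[0,0,-2,0],[0,0,0,0],[0,0,0,0]]

```text
t: 22.92
position: [0.5534, 0.2153, 0.0457]
tool_rot: [0.003, 1.0, 0.0, 0.0]
contact_force: [0.4, 0.3, -0.6]
gripper_width: 0.0268
gripper_force: 24.8
```

Emit:
jog_arm:
  plan:
    - [[0,0,-1,0],[0,0,-1,0],[0,0,0,0]]

```text
t: 23.3
position: [0.553, 0.2151, 0.0429]
tool_rot: [0.003, 1.0, -0.0, -0.0]
contact_force: [-0.1, -0.9, 0.1]
gripper_width: 0.0269
gripper_force: 24.8
```

Emit:
jog_arm:
  plan:
    - [[0,0,-1,0],[0,0,0,0],[0,0,0,0]]

```text
t: 23.68
position: [0.553, 0.2151, 0.042]
tool_rot: [0.003, 1.0, -0.0, -0.0]
contact_force: [0.5, 0.2, -0.8]
gripper_width: 0.0271
gripper_force: 24.8
```

Emit:
jog_arm:
  plan:
    - [[0,0,0,0],[0,0,0,0],[0,0,0,0],[0,0,0,0],[0,0,20,0],[0,0,40,0],[0,0,40,0]]
  gripper: 0.2

```text
t: 24.55
position: [0.5528, 0.2151, 0.1429]
tool_rot: [0.003, 1.0, -0.0, -0.0]
contact_force: [-0.6, 0.0, -0.4]
gripper_width: 0.051
gripper_force: 0.0
```

Emit:
jog_arm:
  plan:
    - [[-12,-38,0,-0.08],[-13,-40,0,-0.078],[-13,-40,0,0],[-13,-40,0,0],[-13,-40,0,0],[-13,-40,0,0],[-13,-40,0,0],[-2,-6,0,0],[0,0,0,0],[0,0,0,0]]
  gripper: 0.75

```text
t: 25.8
position: [0.4614, -0.0681, 0.142]
tool_rot: [0.081, 0.997, 0.0, 0.0]
contact_force: [0.2, 0.1, -0.0]
gripper_width: 0.0746
gripper_force: 0.0
```

Run:
```python
from look import *
print(r.get_state()["tool_rot"])
d=tops([('knob',.553,.215,.026),('sink',.461,-.069,.045)],.018)
cv2.imwrite("pics/sink.png",cv2.resize(d["color"][120:320,240:500,::-1],None,fx=3,fy=3))
```

```text
[8.12309804e-02 9.96695294e-01 4.90520195e-05 1.26433669e-04]
[ 0.4614 -0.0681  0.142 ] 25.8
top knob few
top sink few
scene knob 41 z 0.0332 [561.2 210.9] [24.5 13.3] 76.9
scene sink 286 z 0.0404 [461.5 -69.4] [49.5 71.2] 79.7
```

View pics/sink.png

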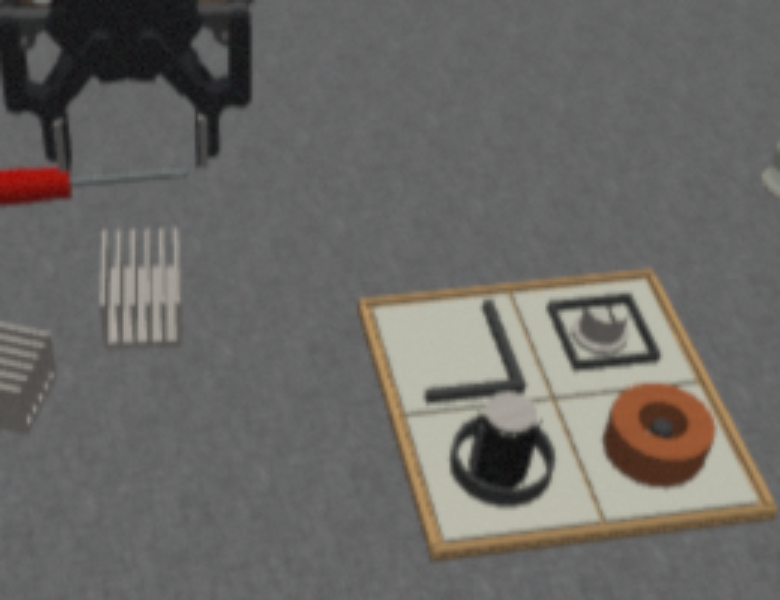

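The knob sits upright in the dish (top at 33 mm). The arm is above the long heat sink with matching yaw, so I'll descend.

Emit:
jog_arm:
  plan:
    - [[0,-1,-35,0],[0,0,-35,0],[0,0,-22,0],[0,0,-10,0],[0,0,0,0],[0,0,0,0]]

```text
t: 26.65
position: [0.4615, -0.0698, 0.0407]
tool_rot: [0.081, 0.997, -0.0, 0.001]
contact_force: [-0.0, -0.2, -0.4]
gripper_width: 0.0747
gripper_force: 0.0
```

Emit:
jog_arm:
  plan:
    - [[0,0,0,0],[0,0,0,0],[0,0,0,0],[0,0,0,0],[0,0,0,0],[0,0,0,0],[0,0,0,0]]
  gripper: -1
  grip_force: 50

```text
t: 27.52
position: [0.4615, -0.07, 0.0409]
tool_rot: [0.082, 0.997, -0.0, 0.001]
contact_force: [-0.1, 1.1, 12.9]
gripper_width: 0.0489
gripper_force: 50.0
```

Emit:
jog_arm:
  plan:
    - [[0,0,10,0],[0,0,30,0],[0,0,40,0],[8,20,20,0.05],[10,25,0,0.04],[0,0,0,0],[0,0,0,0]]

```text
t: 28.4
position: [0.4787, -0.025, 0.1402]
tool_rot: [0.037, 0.999, -0.0, -0.0]
contact_force: [-0.1, 0.3, -1.3]
gripper_width: 0.0493
gripper_force: 53.4
```

Emit:
jog_arm:
  plan:
    - [[15,35,0,0.01],[16,35,0,0],[16,35,0,0],[16,34,0,0],[0,0,-30,0],[0,0,-30,0],[0,0,-20,0],[0,0,-7,0],[0,0,0,0],[0,0,0,0]]

```text
t: 29.65
position: [0.5425, 0.114, 0.0538]
tool_rot: [0.032, 0.999, 0.0, 0.0]
contact_force: [1.3, -0.6, -2.0]
gripper_width: 0.0491
gripper_force: 53.3
```

Run:
```python
from h import *
s=r.get_state(); print(s["position"],s["tool_rot"])
d=cam("scene"); cv2.imwrite("pics/nest.png",cv2.resize(d["color"][190:300,350:500,::-1],None,fx=4.5,fy=4.5,interpolation=cv2.INTER_CUBIC))
```

```text
[0.54249878 0.11398933 0.05376673] [3.18523034e-02 9.99492462e-01 8.91414885e-05 4.92159564e-04]
```

View pics/nest.png

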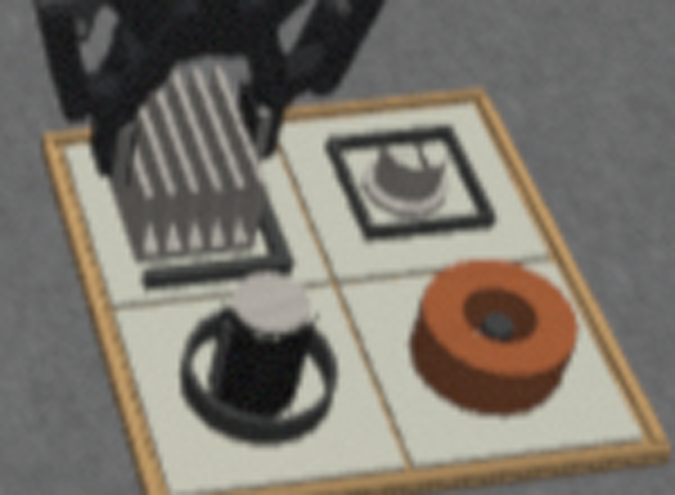

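The crop shows the sink square in the nest just above its floor, with visible gaps to both stops. Lowering, then sliding toward +x.

Emit:
jog_arm:
  plan:
    - [[0,0,-2,0],[0,0,-2,0],[0,0,0,0],[0,0,0,0]]

```text
t: 30.2
position: [0.542, 0.1142, 0.049]
tool_rot: [0.032, 0.999, -0.0, -0.0]
contact_force: [-0.0, 0.5, -2.3]
gripper_width: 0.049
gripper_force: 53.5
```

Emit:
jog_arm:
  plan:
    - [[2,0,0,0],[1,0,0,0],[1,0,0,0],[0,0,0,0],[0,0,0,0]]

```text
t: 30.82
position: [0.546, 0.1142, 0.049]
tool_rot: [0.032, 0.999, -0.0, -0.0]
contact_force: [0.6, 0.5, -1.9]
gripper_width: 0.049
gripper_force: 53.6
```

Emit:
jog_arm:
  plan:
    - [[1,0,-1,0],[1,0,0,0],[0,0,0,0],[0,0,0,0]]

```text
t: 31.32
position: [0.5461, 0.1141, 0.0489]
tool_rot: [0.032, 0.999, -0.0, -0.001]
contact_force: [-16.0, 1.2, 29.7]
gripper_width: 0.0492
gripper_force: 57.4
```

Emit:
jog_arm:
  plan:
    - [[0,2,0,0],[0,2,0,0],[0,0,0,0],[0,0,0,0]]

```text
t: 31.82
position: [0.5476, 0.1175, 0.0489]
tool_rot: [0.032, 1.0, -0.0, -0.0]
contact_force: [-7.1, -9.3, 22.5]
gripper_width: 0.049
gripper_force: 56.3
```

Emit:
jog_arm:
  plan:
    - [[0,0,1,0],[0,0,0,0],[0,0,0,0]]

```text
t: 32.2
position: [0.5481, 0.1182, 0.049]
tool_rot: [0.032, 0.999, -0.0, 0.0]
contact_force: [0.1, 0.2, -0.1]
gripper_width: 0.0485
gripper_force: 53.9
```

Emit:
jog_arm:
  plan:
    - [[0,1,0,0],[0,1,0,0],[0,0,0,0],[0,0,0,0]]

```text
t: 32.7
position: [0.548, 0.1202, 0.049]
tool_rot: [0.032, 0.999, 0.0, 0.0]
contact_force: [-0.3, 0.5, -1.8]
gripper_width: 0.0491
gripper_force: 53.6
```

Free of friction now; no stop reached yet at (548.0, 120.2).

Emit:
jog_arm:
  plan:
    - [[1,0,0,0],[1,0,0,0],[0,0,0,0],[0,0,0,0]]

```text
t: 33.2
position: [0.5484, 0.1202, 0.049]
tool_rot: [0.032, 0.999, -0.0, -0.001]
contact_force: [-9.0, 3.1, 8.8]
gripper_width: 0.0489
gripper_force: 55.0
```

Emit:
jog_arm:
  plan:
    - [[0,1,0,0],[0,1,0,0],[0,0,0,0],[0,0,0,0]]

```text
t: 33.7
position: [0.5485, 0.1214, 0.049]
tool_rot: [0.032, 0.999, -0.0, -0.001]
contact_force: [-8.0, -8.7, 9.7]
gripper_width: 0.0488
gripper_force: 54.8
```

Emit:
jog_arm:
  plan:
    - [[0,1,0,0],[0,1,0,0],[0,0,0,0],[0,0,0,0]]

```text
t: 34.2
position: [0.5485, 0.1219, 0.049]
tool_rot: [0.032, 0.999, -0.001, -0.002]
contact_force: [-6.7, -28.3, 11.9]
gripper_width: 0.0489
gripper_force: 55.3
```

Emit:
jog_arm:
  plan:
    - [[1,0,0,0],[0,0,0,0],[0,0,0,0]]

```text
t: 34.58
position: [0.5485, 0.1219, 0.049]
tool_rot: [0.032, 0.999, -0.001, -0.002]
contact_force: [-11.4, -26.6, 17.4]
gripper_width: 0.0493
gripper_force: 56.1
```

Emit:
jog_arm:
  plan:
    - [[1,0,0,0],[1,0,0,0],[0,0,0,0],[0,0,0,0]]

```text
t: 35.08
position: [0.5486, 0.1219, 0.049]
tool_rot: [0.032, 0.999, -0.002, -0.004]
contact_force: [-22.7, -23.8, 28.3]
gripper_width: 0.0492
gripper_force: 57.4
```

Both stops give firm resistance. Unloading, then releasing.

Emit:
jog_arm:
  plan:
    - [[-3,-1,0,0],[-1,-1,0,0],[0,0,0,0]]

```text
t: 35.45
position: [0.5484, 0.1216, 0.049]
tool_rot: [0.032, 0.999, -0.0, -0.001]
contact_force: [-5.0, -7.1, 4.2]
gripper_width: 0.0488
gripper_force: 54.4
```

Emit:
jog_arm:
  plan:
    - [[0,0,0,0],[0,0,0,0],[0,0,0,0],[0,0,0,0],[0,0,20,0],[0,0,40,0],[-20,0,50,0],[-40,0,50,0],[-40,0,30,0],[0,0,0,0]]
  gripper: 0.45

```text
t: 36.7
position: [0.4486, 0.1223, 0.24]
tool_rot: [0.031, 1.0, 0.0, 0.001]
contact_force: [0.6, -0.6, 0.1]
gripper_width: 0.0616
gripper_force: 0.0
```

Run:
```python
from look import *
d=tops([('ring',.648,.209,.038),('cap',.642,.114,.034),('sink',.548,.121,.05),('knob',.553,.215,.026),('short',.521,-.16,.045),('slim',.452,-.25,.02)],.022)
d=cam("top"); cv2.imwrite("pics/fin.png",cv2.resize(d["color"][150:310,95:265,::-1],None,fx=3.6,fy=3.6,interpolation=cv2.INTER_CUBIC))
```

```text
[0.4486 0.1223 0.24  ] 36.7
top ring 952 z 0.0378 [646.9 208.7] [59.5 58.2] 46.4
top cap 325 z 0.0599 [638.2 113. ] [31.7 31.6] 53.4
top sink 851 z 0.0494 [545.9 121.2] [50.7 69.8] 86.5
top knob 41 z 0.0347 [550.4 208.3] [14.7 26.2] 86.7
top short 428 z 0.0413 [ 521.4 -159.9] [36.1 51. ] 62.8
top slim 126 z 0.0522 [ 449.2 -249.2] [20.8 19.1] 69.4
scene ring 628 z 0.0365 [649.5 207.3] [58.7 60.1] 33.5
scene cap 221 z 0.0587 [644.4 112.7] [31.2 32.9] 42.6
scene sink 465 z 0.0479 [547.3 120.6] [51.1 73.4] 85.8
scene knob 45 z 0.0326 [559.8 209.7] [24.5 14.4] 50.3
scene short 367 z 0.04 [ 522.8 -160.5] [37.4 52. ] 63.7
scene slim 68 z 0.0505 [ 453.8 -250.9] [18.4 19. ] 47.4
```

View pics/fin.png

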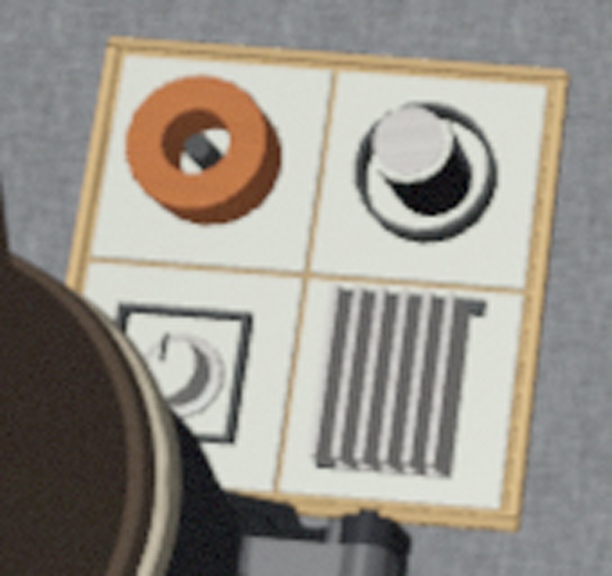

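The final view shows the ring around the post, the capacitor in the cup, the knob in the dish, and the sink flat against both stops. The look-alikes have not moved.

```bash
python3 -c "
from cell import job
print(job.sign_off())"
```

```text
the job is handed in; nothing more can be done
None
```

I placed all four parts on the tray, released them, left both look-alikes standing where they were, and handed the job in at about 37 s; `sign_off` returned no verdict.

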